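# Set the tens wheel of a bench voltage source to 7

## Task

The test voltage must be changed: first put the voltage source in standby by tipping its toggle fully towards the front (the robot's side), then roll its middle number wheel until it has clicked in with the 7 in the window to its right, and then tip the toggle fully back to operate. Use a light touch on the instrument, and leave the two other wheels and everything else on the bench as they are.

Things in the scene. Friction and masses are not known exactly. Their poses are not given: they have to be found in the camera images.
- source: Voltage source, fixed: blue case, 200 mm deep (x) by 290 mm wide (y), flat grey top panel 83.5 mm above the origin (case's centre in plan). x points from its front (robot's side) to its rear, y to its left, z up. Levelling feet: origin stands 0 to 6 mm above the bench. On it, left to right: three number wheels (x = 0), toggle; two binding posts 24 mm tall at rear left (x = 74, y = 105 and 86).
- tens_axle (a point): Axle centre of the middle (tens) wheel, at y = 15 mm, 56 mm above the source's origin, fixed to the case. The axle lies along the source's y. Its axes are the source's. The left (hundreds) wheel stands at y = 70 mm, the right (units) at y = -40 mm.
- tens_rim (a point): Nominal top of the tens wheel, 36 mm above its axle and 8.5 mm above the panel, fixed to the case. Black ribbed rubber tyre, 72 mm in diameter, 20 mm wide, coming up through a slot 52 x 23 mm. The tyre runs out of true: its real top lies up to 0.8 mm above or below this point as it turns, and it is stiff (10 to 20 N per mm). Friction of the rubber about 0.8 to 1.2.
- tens_window (a point): Centre of the tens window, in the panel's surface 22.5 mm to the right of the wheel; 17.6 mm (x) by 16 mm, silver frame. In it show black numerals 10 mm high on an ivory drum, upright as seen from the front. Each wheel has such a window to its right.
- tens (a joint): Angle of the tens wheel and drum, endless, rad: number n stands in the window at n x 0.6283 (plus whole turns; 7: 4.398 or -1.885). Grows when the wheel's top moves to the front (-x of the source). One number is 22.6 mm at the rim. A spring detent holds each number: about 2.4 N at the rim overcomes it; let go beyond half way it clicks on to the next, before that it springs back.
- hundreds (a joint): Angle of the left wheel, same build, must stay on its number
- units (a joint): Angle of the right wheel, same build, must stay on its number
- hundreds_mark (a point): Point on the rim of the hundreds wheel that turns with it, 36 mm from its axle (at the top when it shows 0)
- units_mark (a point): Point on the rim of the units wheel that turns with it, 36 mm from its axle (at the top when it shows 0)
- toggle (a joint): Angle of the red-sleeved bat toggle in rad: 0 leaning fully to the front (standby, orange dot), 0.84 leaning fully to the rear (operate, green dot), upright at 0.42. Pushed past upright it snaps over to the stop by itself and stays; about 1.5 N at its tip tips it; the stops are hard.
- toggle_pivot (a point): Pivot of the toggle, 6 mm above the panel, fixed to the case; its axis lies along the source's y. The bat is 42 mm long to the centre of its round tip, 10 mm thick in the upper half, 7 mm below
- adapter: Bystander: black rigid plug adapter, 18 x 36 x 22 mm with a steel stub 13 mm thick to 38 mm height, standing on the rear of the source's panel; origin under its centre
- solder_spool: Bystander: solder spool, 60 mm in diameter, 58 mm tall, origin under its centre
- cutters: Bystander: side cutters with yellow handles, about 120 mm long and 16 mm high, origin at the joint
- screwdriver: Bystander: screwdriver with green handle, 190 mm long, lying; origin near its middle
- multimeter: Bystander: red hand multimeter, 180 x 88 x 36 mm, lying, origin under its centre
- power_board: Bystander: small green power board, 90 x 60 x 30 mm, origin under its centre
- tip_cleaner: Bystander: tin with brass wool, 72 mm in diameter, 50 mm high, origin under its centre

How it is judged:
By the outcome, as a careful person would: the job done as asked, in the order asked, and still so for the second after the job is handed in, with the robot touching nothing.
It also fails if it takes over 72 s, if anything falls off the work surface, if the arm or the gripper's body presses on something with over 40 N, if the wrist force passes 120 N, or if a joint passes its speed limit or range.

## Robot

A 7-joint arm with a two-finger parallel gripper is mounted at the origin on the work surface. World frame = base frame: x ahead of the robot, y to its left, z up, the work surface at z = 0. Lengths are in m, angles in rad, forces in N, time in s.
With the tool pointing down it reaches from about 0.35 to 0.9 m from the base axis. Payload 8.1 kg.
Tool frame: the origin (TCP) lies midway between the tips of the shut fingers; the grasp point (between the pads) lies 19 mm behind it; z points along the fingers, y is the line along which they close (so a half turn about z gives the same grasp; the last joint's range is limited). The gripper opens to 92 mm and grips with 3 to 60 N. Pads are 19 mm wide; open, the fingers measure 130 mm over their backs; the gripper's body (75 mm by 190 mm) begins 47 mm behind the grasp point.
Start: joints at [-1.359, 0.434, 0.025, 1.573, -0.012, 1.134, -0.075], TCP at [0.194, 0.594, 0.227] pointing down, gripper open.
Joint ranges: [-2.62, 2.62], [-0.44, 2.09], [-1.27, 1.32], [0.08, 2.57], [-1.32, 4.46], [0.12, 2], [-2.74, 2.74]. Speed limits (rad/s): [2.22, 2.22, 3.01, 3.01, 3.14, 3.14, 3.14].

## Interface

Orientations are given as a unit quaternion [x, y, z, w].
In Python, from station import * gives the robot as it stands.
- The arm moves only by the shell command python3 -m pendant 'ROWS' [FORCE]. ROWS is JSON, a list that holds one entry, the list of rows, each a list of 5 numbers: the finger opening in cm, from 0 to 9.18, then the shift along the tool's x, y, z in cm, then the turn about the tool's z in degrees. A call has 1 to 5 rows; each row is the pose to reach, as a shift and turn from the pose commanded when the call began, along the tool's axes at that moment; what a row does not reach only later rows make up. A row lasts 1/10 s, in which the tool goes at most 50 mm and 8.59 degrees, less where a joint would pass 70% of its speed; a pose out of reach is approached as far as the arm can. A call with a gripper value outside its range is refused whole. The fingers move at their own pace and stop on an object; FORCE is the grip in N (left out, the last holds). Time passes only in rows, so rows that repeat a pose let the fingers close. It gives the time, the measured TCP pose, the force, the opening and the grip force at its end, in the units of the state.
- state(): the state, without advancing time (a new reading comes with each control period).
- snapshot(name): name is "scene" or "top" or "wrist"; returns a dict with "image" (420x560x3 uint8, red, green, blue), "fx", "fy", "cx", "cy" (pixels), "R" (3x3) and "t" (3): a world point X has camera coordinates R X + t; the wrist camera has in their place "hand_eye" (4x4, takes a point from camera to tool coordinates, whose origin is the TCP and whose axes are the flange's). Camera axes: x right, y down, z forward; pixel columns grow to the right and rows downward; lengths in m; the calibration is good to about 2 mm. A picture is of the moment at which its call begins: read the wrist's pose just before it. There is no depth.
- hand_in(): hands the job in; it is judged then, once.
The state is a dict: "t": time; "q": joint angles; "joint_vel": joint speeds; "joint_torque": joint torques, N m; "tcp_pos": TCP position; "orientation": TCP orientation; "contact_force": force on the tool from outside, world axes, zero at the start; "wrist_torque": the same for the moment, N m; "opening": opening from 0.0 (shut) to 1.0 (fully open); "grasp_force": force on a finger pad.
Only numpy, scipy, OpenCV 4.12 (cv2) and the standard library are available. Lean on these libraries where they do the work, as an engineer would, in place of code of your own. Each camera call takes 0.05 s, during which the arm holds its last target. There are 200 camera calls.

## Working session

There is one attempt and no reset: what is moved stays moved. The work goes in short steps, Python scripts to look and compute and a shell command to move; the robot and the scene stay as the last step left them, time stands still between calls to the robot, and variables do not carry over. Pictures are saved under pics/ and viewed, at most 10 in all, crops included, and the job is handed in when it is done.

```bash
mkdir -p pics; ls; cat > h.py <<'E'
from station import *
import numpy as np, cv2
from scipy.spatial.transform import Rotation as Ro
def snap(name,fn=None):
    s=state(); d=snapshot(name)
    if 'hand_eye' in d:
        T=np.eye(4);T[:3,:3]=Ro.from_quat(s['orientation']).as_matrix();T[:3,3]=s['tcp_pos']
        C=T@np.array(d['hand_eye']); d['R']=C[:3,:3].T; d['t']=-C[:3,:3].T@C[:3,3]
    d['R']=np.array(d['R']);d['t']=np.array(d['t'])
    if fn: cv2.imwrite('pics/'+fn,d['image'][:,:,::-1])
    return d
def ray(d,u,v,z):
    c=-d['R'].T@d['t']; r=d['R'].T@np.array([(u-d['cx'])/d['fx'],(v-d['cy'])/d['fy'],1])
    return c+r*(z-c[2])/r[2]
def proj(d,X):
    p=d['R']@np.array(X)+d['t']; return np.array([d['fx']*p[0]/p[2]+d['cx'],d['fy']*p[1]/p[2]+d['cy']])
E
python3 - <<'E'
from h import *
s=state();print({k:np.round(v,3) for k,v in s.items()})
print(Ro.from_quat(s['orientation']).as_matrix().round(3))
import pickle
a=snap('top','top.png');b=snap('scene','scene.png');pickle.dump((a,b),open('ab.pkl','wb'))
for d in(a,b):print((-d['R'].T@d['t']).round(3),d['fx'],d['R'].round(2).tolist())
E
```

```text
pics
{'t': np.float64(0.0), 'q': array([-1.359,  0.435,  0.025,  1.574, -0.012,  1.134, -0.075]), 'joint_vel': array([-0.001,  0.   ,  0.   ,  0.001, -0.002, -0.001, -0.   ]), 'joint_torque': array([-0.0000e+00, -6.6785e+01,  9.8500e-01, -3.1445e+01, -6.0000e-02,
        4.3000e-02,  0.0000e+00]), 'tcp_pos': array([0.193, 0.594, 0.226]), 'orientation': array([ 0.157,  0.988, -0.001, -0.   ]), 'contact_force': array([-0.332, -0.826, -0.665]), 'wrist_torque': array([-0.032,  0.008, -0.008]), 'grasp_force': np.float64(0.0), 'opening': np.float64(1.007)}
[[-0.951  0.31  -0.   ]
 [ 0.31   0.951 -0.002]
 [-0.    -0.002 -1.   ]]
[ 0.302 -0.026  1.438] 414.43941452902885 [[-0.01, -1.0, -0.0], [-0.99, 0.01, -0.17], [0.17, 0.0, -0.99]]
[ 1.219 -0.614  0.846] 443.49933954903264 [[0.66, 0.75, -0.01], [0.47, -0.44, -0.77], [-0.58, 0.5, -0.64]]
```

View pics/top.png

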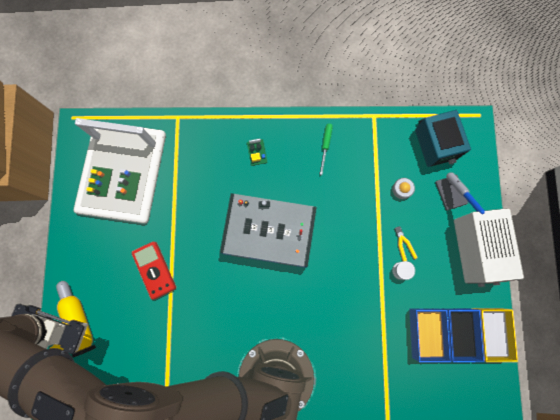

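View pics/scene.png

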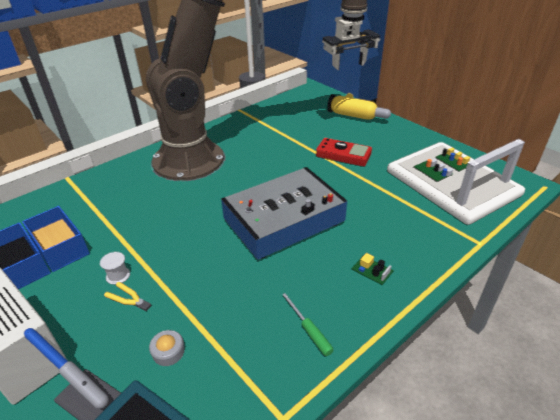

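Top view: the source's panel has corners at about (232,195), (315,207), (305,270), (222,258). The toggle is near (302,231) and the adapter near (264,204). Next I fit the panel.

```bash
python3 - <<'E'
from h import *
import pickle
a,b=pickle.load(open('ab.pkl','rb'))
im=a['image'];hsv=cv2.cvtColor(im,cv2.COLOR_RGB2HSV)
print(hsv[250,260],hsv[215,250],hsv[264,260])
m=((hsv[...,1]<60)&(hsv[...,2]>80)).astype(np.uint8)
k=np.zeros_like(m);k[180:285,205:330]=1;m&=k
m=cv2.morphologyEx(m,cv2.MORPH_CLOSE,np.ones((15,15)))
c=max(cv2.findContours(m,0,2)[0],key=cv2.contourArea)
P=np.array([ray(a,u,v,.0865)[:2] for u,v in c[:,0]],np.float32)
r=cv2.minAreaRect(P);print(r)
red=(hsv[...,1]>150)&((hsv[...,0]<8)|(hsv[...,0]>172))&(k>0)
n,l,st,ce=cv2.connectedComponentsWithStats(red.astype(np.uint8))
for i in range(1,n):print(st[i,4],ce[i].round(1),ray(a,*ce[i],.11).round(3))
crop=cv2.resize(im[180:285,205:330],None,fx=5,fy=5,interpolation=cv2.INTER_CUBIC)
cv2.imwrite('pics/crop.png',crop[:,:,::-1])
E
```

```text
[105  15 167] [ 98  19 165] [ 85 161  90]
((0.4779773950576782, 0.022271275520324707), (0.2706488370895386, 0.20209822058677673), 80.45156860351562)
1 [239. 200.] [0.573 0.117 0.11 ]
6 [241.2 201.8] [0.567 0.109 0.11 ]
5 [300.4 230.8] [ 0.47  -0.083  0.11 ]
```

View pics/crop.png

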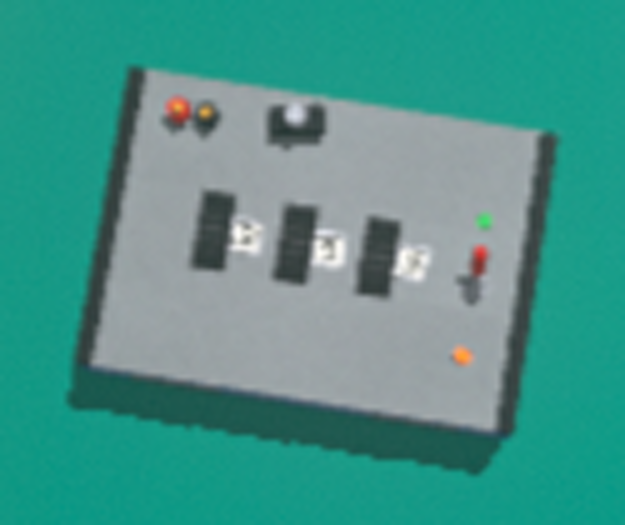

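The source is at about (0.478, 0.022) with yaw about -9.5°. The measured 0.27 x 0.20 m panel plus its dark end rails matches 200 x 290. The toggle leans to the rear. I'm moving above it for a closer look.

```bash
python3 -m pendant '[[[0,-3,-3.4,-2,0],[0,-6,-6.8,-3,0],[0,-9,-10.2,-4,0],[0,-12,-13.6,-5,0],[0,-14.4,-16.5,-6,0]]]' 10
python3 -m pendant '[[[0,-3,-3.4,0,0],[0,-6,-6.8,-1,0],[0,-9,-10.2,-2,0],[0,-12,-13.6,-3,0],[0,-14.4,-16.5,-4,0]]]'
python3 -c "
from h import *
s=state();print(s['q'].round(2),s['tcp_pos'].round(3),Ro.from_quat(s['orientation']).as_matrix().round(3));print(np.round(snapshot('wrist')['hand_eye'],3))"
```

```text
t: 0.6
tcp_pos: [0.2803, 0.3901, 0.2869]
orientation: [0.157, 0.988, -0.0, 0.0]
contact_force: [0.4, -0.3, 0.8]
opening: 0.613
grasp_force: 0.0
t: 1.1
tcp_pos: [0.3656, 0.1887, 0.327]
orientation: [0.157, 0.988, -0.0, -0.0]
contact_force: [1.1, 0.6, -0.1]
opening: 0.177
grasp_force: 0.0
[-0.88 -0.02  0.27  1.9   0.    1.26  0.65] [0.366 0.189 0.327] [[-0.95   0.311 -0.   ]
 [ 0.311  0.95  -0.   ]
 [ 0.    -0.    -1.   ]]
[[-0.001 -0.953 -0.304  0.083]
 [ 1.    -0.    -0.     0.   ]
 [ 0.    -0.304  0.953 -0.158]
 [ 0.     0.     0.     1.   ]]
```

```bash
python3 -m pendant '[[[0,-3.5,-3,0,-2],[0,-7,-6,1,-4],[0,-10.5,-9,2,-6],[0,-14,-12,3,-8.5],[0,-16.4,-14.6,4,-8.5]]]'
python3 -m pendant '[[[0,0,0,0,0],[0,0,0,0,0]]]'
python3 - <<'E'
from h import *
import pickle
d=snap('wrist');cv2.imwrite('pics/w1.png',cv2.rotate(d['image'],cv2.ROTATE_180)[:,:,::-1]);pickle.dump(d,open('w1.pkl','wb'))
s=state();print(s['q'].round(2),s['tcp_pos'].round(3),Ro.from_quat(s['orientation']).as_matrix()[:,0].round(3))
E
```

```text
t: 1.65
tcp_pos: [0.4769, -0.0006, 0.2863]
orientation: [0.083, 0.997, -0.0, 0.0]
contact_force: [0.9, 0.8, 0.8]
opening: 0.006
grasp_force: 0.0
t: 1.85
tcp_pos: [0.4756, 0.0014, 0.2862]
orientation: [0.084, 0.996, -0.0, -0.001]
contact_force: [-0.4, 0.3, 0.9]
opening: 0.005
grasp_force: 0.0
[-0.58  0.13  0.53  1.86 -0.07  1.17  1.38] [0.476 0.002 0.286] [-0.986  0.166  0.001]
```

View pics/w1.png

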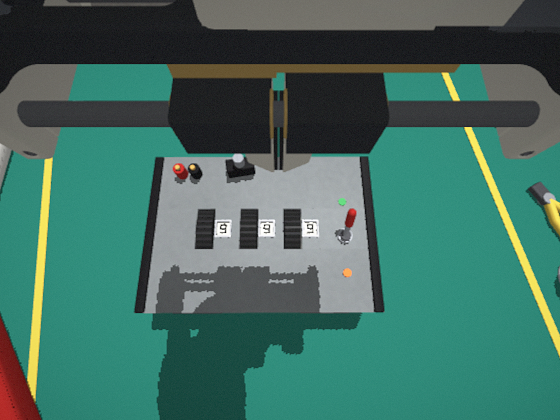

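The fingertips taper and the pads are 19 mm along tool x, so I'll keep this orientation. In the rotated view the tens wheel is at (249,228), its window at (267,229) and the toggle tip at (351,215). Next: measure these and zoom on the digits.

```bash
python3 - <<'E'
from h import *
import pickle
d=pickle.load(open('w1.pkl','rb'));im=d['image'];hsv=cv2.cvtColor(im,cv2.COLOR_RGB2HSV)
H,W=im.shape[:2]
k=np.zeros((H,W),bool);k[420-290:420-195,560-370:560-160]=1
Rz=lambda:None
X=np.array([.986,-.166]);Y=np.array([.166,.986])
def blobs(m,z,mn,lab):
    n,l,st,ce=cv2.connectedComponentsWithStats((m&k).astype(np.uint8))
    for i in range(1,n):
        if st[i,4]>=mn:
            p=ray(d,*ce[i],z); print(lab,st[i,4],(W-1-ce[i][0]).round(1),(H-1-ce[i][1]).round(1),p.round(4),'src axes',(X@p[:2]).round(4),(Y@p[:2]).round(4))
h,s,v=[hsv[...,i] for i in range(3)]
blobs((s>120)&(h>40)&(h<75)&(v>100),.0865,8,'green')
blobs((s>150)&(h>8)&(h<22)&(v>150),.0865,8,'orange')
blobs((s>150)&((h<6)|(h>174)),.120,8,'red')
blobs((v>205)&(s<50),.0865,60,'win')
blobs((v<60),.0885,200,'whl')
r=cv2.rotate(im,cv2.ROTATE_180)[200:260,190:330]
cv2.imwrite('pics/w1c.png',cv2.resize(r,None,fx=5.5,fy=5.5,interpolation=cv2.INTER_CUBIC)[:,:,::-1])
E
```

```text
green 34 341.7 201.5 [ 0.4984 -0.0866  0.0865] src axes 0.5058 -0.0027
orange 47 346.8 272.5 [ 0.4094 -0.0716  0.0865] src axes 0.4156 -0.0026
red 130 350.2 217.5 [ 0.468  -0.0822  0.12  ] src axes 0.4751 -0.0033
win 236 310.0 228.1 [ 0.4706 -0.0389  0.0865] src axes 0.4705 0.0398
win 217 266.4 228.4 [0.4795 0.0154 0.0865] src axes 0.4702 0.0948
win 201 222.6 228.7 [0.4884 0.0698 0.0865] src axes 0.47 0.1499
whl 214 367.4 216.9 [ 0.4722 -0.1133  0.0885] src axes 0.4844 -0.0334
whl 527 291.4 229.1 [ 0.4729 -0.0154  0.0885] src axes 0.4688 0.0633
whl 570 248.6 228.8 [0.4823 0.0375 0.0885] src axes 0.4693 0.117
whl 602 204.8 229.3 [0.4909 0.0916 0.0885] src axes 0.4688 0.1718
```

View pics/w1c.png

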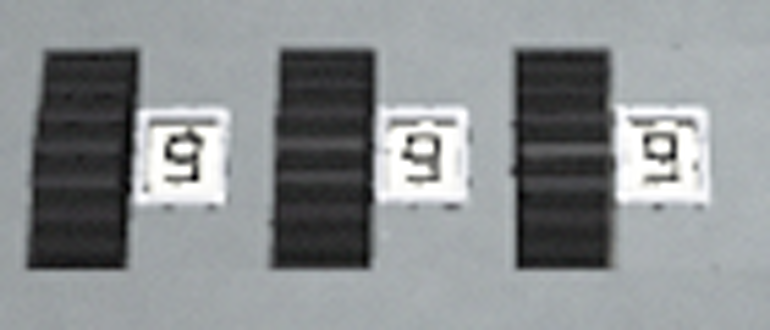

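The digits are too coarse to read here; I'll read them from lower down at the toggle. The toggle pivot (midpoint of the dots) is at source-axis position (0.4607, -0.003) and the bat leans to the rear. Moving behind it.

```bash
python3 -m pendant '[[[0,-2,-3.5,2,0],[0,-3.5,-6.5,5,0],[0,-4.6,-8.3,9,0],[0,-4.6,-8.3,12.6,0],[0,-4.6,-8.3,12.6,0]]]'
python3 -m pendant '[[[0,0,0,2,0],[0,0,0,3.7,0],[0,0,0,3.7,0]]]'
python3 - <<'E'
from h import *
import pickle
d=snap('wrist');r=cv2.rotate(d['image'],cv2.ROTATE_180);pickle.dump(d,open('w2.pkl','wb'))
cv2.imwrite('pics/w2.png',r[:,:,::-1])
s=state();p=s['tcp_pos'];print(p.round(4),.986*p[0]-.166*p[1],.166*p[0]+.986*p[1],s['contact_force'].round(1))
E
```

```text
t: 2.4
tcp_pos: [0.5047, -0.086, 0.1572]
orientation: [0.083, 0.997, 0.0, -0.004]
contact_force: [0.4, 0.4, -0.1]
opening: 0.007
grasp_force: 0.0
t: 2.7
tcp_pos: [0.5072, -0.0857, 0.1239]
orientation: [0.082, 0.997, 0.001, -0.001]
contact_force: [-1.3, -0.8, 0.5]
opening: 0.003
grasp_force: 0.0
[ 0.5078 -0.0862  0.1248] 0.5149923572997878 -0.0006849083317850974 [0.3 0.4 0. ]
```

View pics/w2.png

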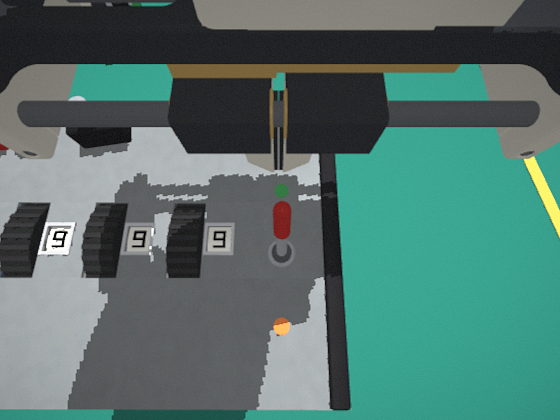

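All three windows read 9, so the tens wheel needs two clicks with its top moving rearward. The toggle (282,220) is in line with the fingers (279). Pushing it forward.

```bash
python3 -m pendant '[[[0,1.5,0,0,0],[0,2.5,0,0,0],[0,3,0,0,0],[0,3.5,0,0,0],[0,3.9,0,0,0]]]'
python3 -m pendant '[[[0,0.3,0,0,0],[0,0.6,0,0,0],[0,0.8,0,0,0],[0,0.8,0,0,0]]]'
python3 - <<'E'
from h import *
import pickle
d=snap('wrist');r=cv2.rotate(d['image'],cv2.ROTATE_180)
cv2.imwrite('pics/w3.png',r[:,:,::-1])
s=state();p=s['tcp_pos'];print(p.round(4),.986*p[0]-.166*p[1],.166*p[0]+.986*p[1],s['contact_force'].round(1))
E
```

```text
t: 3.25
tcp_pos: [0.4691, -0.0811, 0.1242]
orientation: [0.083, 0.997, 0.0, 0.0]
contact_force: [0.6, -0.5, 0.2]
opening: 0.002
grasp_force: 0.4
t: 3.65
tcp_pos: [0.4607, -0.0799, 0.1235]
orientation: [0.083, 0.997, 0.0, -0.0]
contact_force: [-0.0, -0.4, 0.0]
opening: 0.006
grasp_force: 0.0
[ 0.461  -0.0799  0.1236] 0.4677692072280269 -0.0022592350226920827 [-0.2 -0.2  0.3]
```

View pics/w3.png

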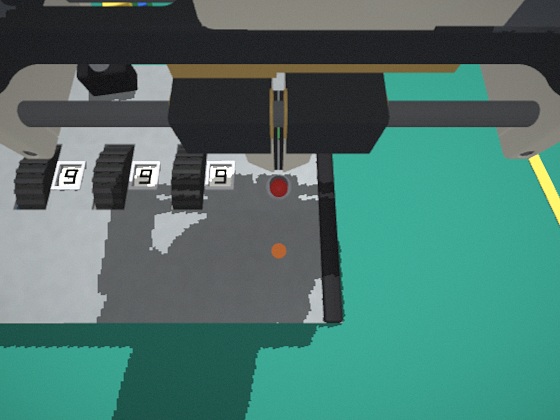

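The bat's red ball at (279,187) now hides its pivot, so it points along the camera ray. From the camera position that is a forward lean of about 0.4 rad, so it has snapped to standby, with no contact force left. Going to the tens wheel.

```bash
python3 -m pendant '[[[0,-1,0,-2,0],[0,-0.5,1,-4,0],[0,0,5.5,-4,0],[0,0.5,10,-3,0],[0,0.5,11.9,-2,0]]]'
python3 -m pendant '[[[0,0,0,2,0],[0,0,0,3,0],[0,0,0,3.7,0],[0,0,0,3.7,0]]]'
python3 - <<'E'
from h import *
import pickle
d=snap('wrist');r=cv2.rotate(d['image'],cv2.ROTATE_180)
cv2.imwrite('pics/w4.png',r[:,:,::-1])
s=state();p=s['tcp_pos'];print(p.round(4),.986*p[0]-.166*p[1],.166*p[0]+.986*p[1],s['contact_force'].round(1))
E
```

```text
t: 4.2
tcp_pos: [0.4762, 0.0427, 0.1436]
orientation: [0.081, 0.997, 0.001, 0.0]
contact_force: [0.7, -0.1, -1.0]
opening: 0.006
grasp_force: 0.0
t: 4.6
tcp_pos: [0.4754, 0.0372, 0.1061]
orientation: [0.084, 0.996, -0.0, -0.001]
contact_force: [0.1, -0.0, 0.6]
opening: 0.004
grasp_force: 0.0
[0.4759 0.0373 0.1066] 0.4630256630307733 0.11574307397725683 [-0.2 -0.4  0.5]
```

View pics/w4.png

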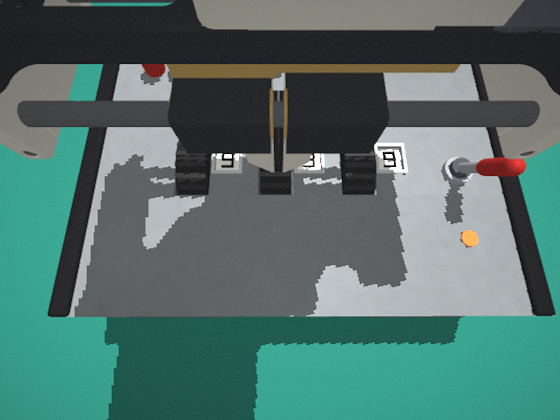

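```bash
python3 -m pendant '[[[0,0,0,0.2,0],[0,0,0,0.4,0],[0,0,0,0.5,0],[0,0,0,0.5,0]]]' | egrep 'tcp|force'
python3 - <<'E'
from h import *
d=snap('wrist')
X=np.array([.986,-.166]);Y=np.array([.166,.986])
for x,z in((-.017,.131),(0,.1345),(.017,.131)):
    p=(.4615+x)*X-.003*Y; q=proj(d,[*p,z]); print(559-q[0],419-q[1])
r=cv2.rotate(d['image'],cv2.ROTATE_180);h=cv2.cvtColor(r,cv2.COLOR_RGB2HSV)
m=((h[...,1]>150)&((h[...,0]<6)|(h[...,0]>174)));m[:,:420]=0;v,u=np.nonzero(m);print('red',u.max(),v[u>u.max()-8].mean(),u.min())
E
for i in 1; do python3 -m pendant '[[[0,0,0,0.05,0]]]' | egrep 'tcp|force'; done
python3 -c "
from h import *
for i in range(3):
  s=state();print(s['tcp_pos'][2].round(4),s['contact_force'].round(1))"
```

```text
tcp_pos: [0.476, 0.0382, 0.1018]
contact_force: [0.0, -0.0, -0.5]
grasp_force: 0.0
522.5852142414658 161.17262184130965
519.4569840778933 126.92493101930813
505.98015362345666 102.50407583904098
red 535 163.34146341463415 484
tcp_pos: [0.4761, 0.0382, 0.1014]
contact_force: [0.2, 0.1, -0.3]
grasp_force: 0.0
0.1014 [ 0.2  0.1 -0.3]
0.1014 [ 0.2  0.1 -0.3]
0.1014 [ 0.2  0.1 -0.3]
```

The toggle is confirmed in standby: the red tip is at row 163, against a predicted 161 for front and 102 for rear. Feeling down onto the wheel in 0.5 mm steps.

```bash
python3 -m pendant '[[[0,0,0,0.1,0],[0,0,0,0.1,0]]]' | egrep 'tcp|contact'
python3 -m pendant '[[[0,0,0,0.1,0],[0,0,0,0.1,0]]]' | egrep 'tcp|contact'
python3 -m pendant '[[[0,0,0,0.05,0],[0,0,0,0.05,0]]]' | egrep 'tcp|contact'
python3 -m pendant '[[[0,0,0,0.05,0],[0,0,0,0.05,0]]]' | egrep 'tcp|contact'
```

```text
tcp_pos: [0.4759, 0.0383, 0.1001]
contact_force: [0.1, -0.1, 0.4]
tcp_pos: [0.4759, 0.0382, 0.0991]
contact_force: [-0.2, 0.5, -0.5]
tcp_pos: [0.4759, 0.0382, 0.0987]
contact_force: [0.6, 0.9, 0.2]
tcp_pos: [0.4759, 0.0382, 0.0982]
contact_force: [0.5, 0.2, -1.1]
```

```bash
python3 -m pendant '[[[0,0,0,0.05,0],[0,0,0,0.05,0]]]' | egrep 'tcp|contact'
python3 -m pendant '[[[0,0,0,0.05,0],[0,0,0,0.05,0]]]' | egrep 'tcp|contact'
python3 -m pendant '[[[0,0,0,0.05,0],[0,0,0,0.05,0]]]' | egrep 'tcp|contact'
```

```text
tcp_pos: [0.4759, 0.0382, 0.0977]
contact_force: [-0.4, -0.5, 0.7]
tcp_pos: [0.476, 0.0382, 0.0972]
contact_force: [0.2, -0.4, 0.1]
tcp_pos: [0.4759, 0.0382, 0.0967]
contact_force: [0.1, -0.4, 0.7]
```

```bash
python3 -m pendant '[[[0,0,0,0.05,0],[0,0,0,0.05,0]]]' | egrep 'tcp|contact'
python3 -m pendant '[[[0,0,0,0.05,0],[0,0,0,0.05,0]]]' | egrep 'tcp|contact'
```

```text
tcp_pos: [0.4759, 0.0382, 0.0962]
contact_force: [-0.2, -0.3, -0.0]
tcp_pos: [0.4759, 0.0382, 0.0957]
contact_force: [0.2, 0.2, 0.4]
```

```bash
python3 -m pendant '[[[0,0,0,0.05,0],[0,0,0,0.05,0]]]' | egrep 'tcp|contact'
```

```text
tcp_pos: [0.4762, 0.0382, 0.0955]
contact_force: [-1.1, -0.2, 3.5]
```

Contact at 3.5 N. I press slightly more and roll rearward.

```bash
python3 -m pendant '[[[0,0,0,0.02,0],[0,-0.1,0,0.02,0],[0,-0.2,0,0.02,0],[0,-0.3,0,0.02,0]]]' | egrep 'tcp|contact'
```

```text
tcp_pos: [0.4788, 0.0377, 0.0953]
contact_force: [-1.6, 0.4, 6.6]
```

```bash
python3 -m pendant '[[[0,-0.1,0,0,0],[0,-0.2,0,0,0],[0,-0.3,0,0,0]]]' | egrep 'tcp|contact'
```

```text
tcp_pos: [0.482, 0.0372, 0.0953]
contact_force: [-1.2, 0.5, 6.5]
```

```bash
python3 -m pendant '[[[0,-0.1,0,0,0],[0,-0.2,0,0,0],[0,-0.3,0,0,0],[0,-0.4,0,0,0]]]' | egrep 'tcp|contact'
```

```text
tcp_pos: [0.4861, 0.0366, 0.0952]
contact_force: [-0.8, -1.6, 4.1]
```

```bash
python3 -m pendant '[[[0,-0.1,0,0,0],[0,-0.2,0,0,0],[0,-0.3,0,0,0],[0,-0.35,0,0,0]]]' | egrep 'tcp|contact'
```

```text
tcp_pos: [0.4897, 0.0359, 0.0951]
contact_force: [0.3, -0.9, 4.5]
```

Rolled 13.7 mm, past the half way of 11.3 mm. One more mm, lift, step back and look.

```bash
python3 -m pendant '[[[0,-0.1,0,0,0],[0,-0.12,0,-0.5,0],[0,0,0,-1.5,0],[0,0,0,-3,0],[0,0,0,-3,0]]]' | egrep 'tcp|contact'
python3 -m pendant '[[[0,-1.5,0,-1,0],[0,-3,0,-1,0],[0,-3,0,-1,0]]]' | egrep 'tcp|contact'
python3 - <<'E'
from h import *
d=snap('wrist');r=cv2.rotate(d['image'],cv2.ROTATE_180)
cv2.imwrite('pics/w5.png',r[:,:,::-1])
E
```

```text
tcp_pos: [0.4901, 0.0361, 0.1267]
contact_force: [0.7, 0.6, -0.3]
tcp_pos: [0.5204, 0.0308, 0.1352]
contact_force: [-0.3, 0.2, -0.5]
```

View pics/w5.png

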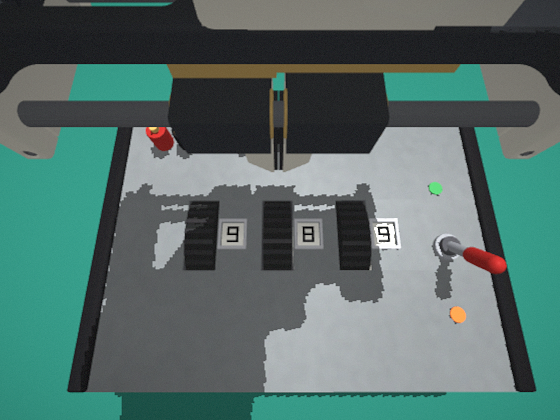

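The display reads 9-8-9 with the 8 centred. I repeat the stroke for the second click.

```bash
python3 -m pendant '[[[0,2.5,0,0,0],[0,4.5,0,0,0],[0,4.5,0,2,0],[0,4.5,0,3.5,0],[0,4.5,0,3.5,0]]]' | egrep 'tcp|contact'
python3 -m pendant '[[[0,0,0,0.1,0],[0,0,0,0.1,0]]]' | egrep 'tcp|contact'
python3 -m pendant '[[[0,0,0,0.1,0],[0,0,0,0.1,0]]]' | egrep 'tcp|contact'
python3 -m pendant '[[[0,0,0,0.08,0],[0,0,0,0.08,0]]]' | egrep 'tcp|contact'
```

```text
tcp_pos: [0.472, 0.0385, 0.0985]
contact_force: [0.7, -0.9, 0.4]
tcp_pos: [0.4745, 0.0384, 0.0994]
contact_force: [0.0, 0.1, -0.5]
tcp_pos: [0.4747, 0.0385, 0.0983]
contact_force: [-0.6, -0.2, 0.7]
tcp_pos: [0.4745, 0.0385, 0.0973]
contact_force: [-0.5, 0.2, 0.7]
```

```bash
python3 -m pendant '[[[0,0,0,0.05,0],[0,0,0,0.05,0]]]' | egrep 'tcp|contact'
python3 -m pendant '[[[0,0,0,0.05,0],[0,0,0,0.05,0]]]' | egrep 'tcp|contact'
```

```text
tcp_pos: [0.4745, 0.0385, 0.0967]
contact_force: [-0.7, 0.2, 0.0]
tcp_pos: [0.4744, 0.0384, 0.0962]
contact_force: [0.1, -0.2, -0.9]
```

```bash
python3 -m pendant '[[[0,0,0,0.04,0],[0,0,0,0.04,0]]]' | egrep 'tcp|contact'
```

```text
tcp_pos: [0.4745, 0.0385, 0.0958]
contact_force: [0.7, -0.4, -0.1]
```

```bash
python3 -m pendant '[[[0,0,0,0.03,0],[0,0,0,0.03,0]]]' | egrep 'tcp|contact'
```

```text
tcp_pos: [0.4744, 0.0385, 0.0955]
contact_force: [0.9, 0.4, -0.4]
```

```bash
python3 -m pendant '[[[0,0,0,0.03,0],[0,0,0,0.03,0]]]' | egrep 'tcp|contact'
```

```text
tcp_pos: [0.4745, 0.0385, 0.0952]
contact_force: [-0.4, -0.3, 0.2]
```

```bash
python3 -m pendant '[[[0,0,0,0.03,0],[0,0,0,0.03,0]]]' | egrep 'tcp|contact'
```

```text
tcp_pos: [0.4746, 0.0384, 0.095]
contact_force: [-0.0, -0.1, 1.7]
```

```bash
python3 -m pendant '[[[0,0,0,0.03,0],[0,-0.1,0,0.03,0],[0,-0.2,0,0.03,0]]]' | egrep 'tcp|contact'
```

```text
tcp_pos: [0.4761, 0.0382, 0.0948]
contact_force: [-3.1, -0.5, 8.4]
```

```bash
python3 -m pendant '[[[0,-0.1,0,0.01,0],[0,-0.2,0,0.01,0],[0,-0.3,0,0.01,0]]]' | egrep 'tcp|contact'
```

```text
tcp_pos: [0.4795, 0.0377, 0.0948]
contact_force: [-1.5, 0.2, 5.9]
```

```bash
python3 -m pendant '[[[0,-0.1,0,0,0],[0,-0.2,0,0,0],[0,-0.3,0,0,0]]]' | egrep 'tcp|contact'
```

```text
tcp_pos: [0.4826, 0.0371, 0.0948]
contact_force: [-0.9, -0.4, 4.4]
```

```bash
python3 -m pendant '[[[0,-0.1,0,0.01,0],[0,-0.2,0,0.02,0],[0,-0.3,0,0.02,0]]]' | egrep 'tcp|contact'
```

```text
tcp_pos: [0.4859, 0.0366, 0.0947]
contact_force: [0.6, -0.3, 5.1]
```

```bash
python3 -m pendant '[[[0,-0.1,0,0.01,0],[0,-0.2,0,0.02,0],[0,-0.3,0,0.02,0],[0,-0.38,0,0.02,0]]]' | egrep 'tcp|contact'
python3 -m pendant '[[[0,-0.03,0,-0.5,0],[0,0,0,-1.5,0],[0,0,0,-3,0],[0,0,0,-3,0]]]' | egrep 'tcp|contact'
python3 -m pendant '[[[0,-1.5,0,-1,0],[0,-3,0,-1,0],[0,-3,0,-1,0]]]' | egrep 'tcp|contact'
python3 - <<'E'
from h import *
d=snap('wrist');r=cv2.rotate(d['image'],cv2.ROTATE_180)
cv2.imwrite('pics/w6.png',r[:,:,::-1])
E
```

```text
tcp_pos: [0.49, 0.0359, 0.0946]
contact_force: [0.6, -1.5, 6.9]
tcp_pos: [0.4901, 0.0361, 0.1259]
contact_force: [0.7, 0.2, -0.3]
tcp_pos: [0.5203, 0.0309, 0.1344]
contact_force: [0.1, 0.4, 0.2]
```

View pics/w6.png

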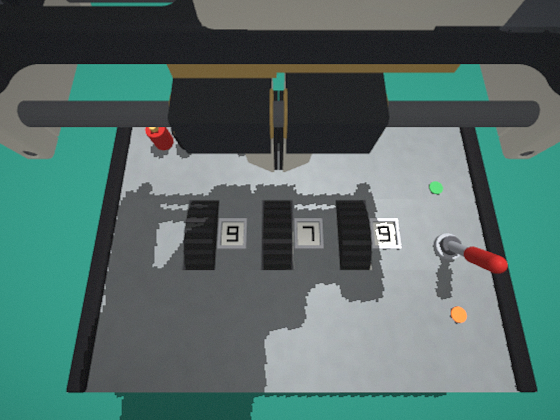

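The display reads 9-7-9 with the 7 centred, and the other wheels are unchanged. Now to the front of the toggle to tip it back.

```bash
python3 -m pendant '[[[0,1,0,-3,0],[0,3.5,-3,-4,0],[0,6,-6,-4,0],[0,8.5,-9.5,-4,0],[0,10,-12,-4,0]]]' | egrep 'tcp|contact'
python3 -m pendant '[[[0,0,0,0,0],[0,0,0,2,0],[0,0,0,4,0],[0,0,0,5.1,0],[0,0,0,5.1,0]]]' | egrep 'tcp|contact'
python3 -c "
from h import *
p=state()['tcp_pos'];print(.986*p[0]-.166*p[1],.166*p[0]+.986*p[1],p[2])"
```

```text
tcp_pos: [0.3965, -0.0717, 0.1735]
contact_force: [1.6, -0.3, 0.3]
tcp_pos: [0.3989, -0.0703, 0.1219]
contact_force: [-0.1, 0.2, 0.1]
0.40497775257591423 -0.0030870584144408464 0.12190640511788148
```

Need to reach 0.455, i.e. 5.0 cm rearward.

```bash
python3 -m pendant '[[[0,-1.5,0,0,0],[0,-2.5,0,0,0],[0,-3,0,0,0],[0,-3.5,0,0,0],[0,-3.9,0,0,0]]]' | egrep 'tcp|contact'
python3 -m pendant '[[[0,-0.3,0,0,0],[0,-0.6,0,0,0],[0,-0.9,0,0,0],[0,-1.1,0,0,0],[0,-1.1,0,0,0]]]' | egrep 'tcp|contact'
python3 -m pendant '[[[0,1,0,0,0],[0,2.5,0,-1,0],[0,2.5,0,-4,0],[0,2.5,0,-7,0],[0,2.5,0,-7,0]]]' | egrep 'tcp|contact'
python3 - <<'E'
from h import *
d=snap('wrist')
X=np.array([.986,-.166]);Y=np.array([.166,.986])
for x,z in((-.017,.131),(0,.1345),(.017,.131)):
    p=(.4615+x)*X-.003*Y; q=proj(d,[*p,z]); print(559-q[0],419-q[1])
r=cv2.rotate(d['image'],cv2.ROTATE_180);h=cv2.cvtColor(r,cv2.COLOR_RGB2HSV)
m=((h[...,1]>150)&((h[...,0]<6)|(h[...,0]>174))).astype(np.uint8)
n,l,st,ce=cv2.connectedComponentsWithStats(m)
for i in range(1,n):
    if st[i,4]>40: print(st[i],ce[i].round())
E
```

```text
tcp_pos: [0.4389, -0.0772, 0.1233]
contact_force: [-0.7, 0.1, 0.8]
tcp_pos: [0.4498, -0.0791, 0.1232]
contact_force: [-0.3, 0.3, -1.0]
tcp_pos: [0.4259, -0.0751, 0.1959]
contact_force: [-0.0, -0.1, -0.5]
277.6537216509159 179.3112580654611
277.64320598899064 158.89801118463788
277.6553554024379 143.07328423040934
[71 93 11  8 48] [76. 97.]
[277 139   3  27  47] [278. 149.]
```

The wrist view of the bat is partly hidden, so I check against the initial top picture.

```bash
python3 -m pendant '[[[0,6,0,-4,0],[0,6,0,-4,0],[0,6,0,-4,0],[0,6,0,-4,0]]]' | egrep 't:|tcp|contact'
python3 - <<'E'
from h import *
import pickle
old=pickle.load(open('ab.pkl','rb'))
X=np.array([.986,-.166]);Y=np.array([.166,.986])
def reds(im,c,w=14):
    h=cv2.cvtColor(im,cv2.COLOR_RGB2HSV);m=(h[...,1]>140)&((h[...,0]<7)|(h[...,0]>173))
    u,v=np.round(c).astype(int);k=np.zeros_like(m);k[v-w:v+w,u-w:u+w]=1;y,x=np.nonzero(m&k)
    return len(x),x.mean().round(1) if len(x) else 0,y.mean().round(1) if len(x) else 0
for n,o in zip(('top','scene'),old):
    d=snap(n)
    c=[proj(o,[*((.4615+s)*X-.003*Y),.124]) for s in(.0126,-.0126)]
    print(n,'pred rear/front',np.round(c,1).tolist(),'old',reds(o['image'],c[0]),'new',reds(d['image'],c[0]))
    df=cv2.absdiff(o['image'],d['image']).max(2)
d=snap('wrist');r=cv2.rotate(d['image'],cv2.ROTATE_180)
print('wrist',np.round([[559,419]-proj(d,[*((.4615+s)*X-.003*Y),.124]) for s in(.0126,-.0126)],1).tolist(),reds(r,[559,419]-proj(d,[*(.4615*X-.003*Y),.124]),30))
E
```

```text
t: 17.15
tcp_pos: [0.3653, -0.0645, 0.2326]
contact_force: [1.0, -0.1, -0.3]
top pred rear/front [[300.2, 231.3], [299.0, 239.0]] old (6, np.float64(300.3), np.float64(231.2)) new (0, 0, 0)
scene pred rear/front [[249.7, 201.8], [245.2, 196.9]] old (14, np.float64(249.9), np.float64(202.4)) new (13, np.float64(249.8), np.float64(202.2))
wrist [[277.7, 116.4], [277.7, 137.2]] (4, np.float64(278.0), np.float64(128.0))
```

The scene view puts the toggle at (249.8, 202.2). It was at (249.9, 202.4) in operate at the start, so it is fully back. The robot is clear of everything; handing in.

```bash
python3 -c "
from station import *
print(hand_in())"
```

```text
the job is handed in; nothing more can be done
None
```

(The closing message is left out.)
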